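# Hang the slotted scrubbing brush on the drip stand in the sink

## Robot

A 7-joint arm with a two-finger parallel gripper is mounted at the origin on a cart in front of the work surface, level with it; the furniture and walls round the work are solid. World frame = base frame: x ahead of the robot, y to its left, z up, the work surface at z = 0. Lengths are in m, angles in rad, forces in N, time in s.
With the tool pointing down it reaches from about 0.4 to 0.85 m from the base axis. Payload 10.4 kg.
Tool frame: the origin (TCP) lies at the very end of the fingers, on their centre line; the grasp point (between the pads) lies 19 mm behind it (r.pinch_z is the distance from the TCP to the grasp point, in m); z points along the fingers, y is the line along which they close (so a half turn about z gives the same grasp; the last joint's range is limited). The gripper opens to 87 mm and grips with 3 to 60 N. Pads are 19 mm wide; open, the fingers measure 117 mm over their backs; the gripper's body (75 mm by 190 mm) begins 51 mm behind the grasp point.
Start: joints at [-1.295, 0.332, -0.065, 1.46, 0.022, 1.35, -0.088], TCP at [0.184, 0.597, 0.223] pointing down, gripper open.
Joint ranges: [-2.6, 2.6], [-0.5, 2.12], [-1.47, 1.34], [0.16, 2.42], [-1.27, 4.41], [0.06, 2.06], [-2.6, 2.6]. Speed limits (rad/s): [2.22, 2.22, 2.79, 2.79, 3.14, 3.14, 3.14].

## Interface

Orientations are given as a unit quaternion [x, y, z, w].
In Python, from bench import sensors, vision, r gives the robot as it stands.
- The arm moves only by the shell command python3 -m crank 'ROWS' [OPENING] [FORCE]. ROWS is JSON, a list of rows, each a list of 2 entries, a list of its own where there are three numbers: the shift along the tool's x, y, z normalised to -1 to 1, where 1 is 3 cm, then the turn about the tool's z normalised to -1 to 1, where 1 is 8 degrees. A call has 1 to 12 rows; each row shifts and turns the commanded pose from where the row before left it, along the tool's axes as they then stand; what a row does not reach is not made up. A row lasts 1/8 s, in which the tool goes at most 62.5 mm and 10.7 degrees, less where a joint would pass 70% of its speed; a pose out of reach is approached as far as the arm can. A call with a number of a shift or a turn outside -1 to 1 is refused whole. A call with a gripper value outside its range is refused whole. OPENING is the opening, from 0 (shut) to 1 (fully open), set as the call begins (- or left out, the last holds). The fingers move at their own pace and stop on an object; FORCE is the grip in N (left out, the last holds). Time passes only in rows, so rows that do not move let the fingers close. It gives the time, the measured TCP pose, the force, the opening and the grip force at its end, in the units of the state.
- sensors.read_state(): the state, without advancing time (a new reading comes with each control period).
- vision.camera(name): name is "side" or "top" or "wrist"; returns the picture (400x640x3 uint8, red, green, blue); there is no depth.
- vision.camera_model(name): a dict with "vertical_fov" (degrees; the focal length in pixels is half the picture's height over the tangent of half this angle, whatever the lens; pixels are square), "cx", "cy" (the principal point, pixels), "camera_from_world" (4x4, takes a point from world to camera coordinates); the wrist camera has in their place "hand_eye" (4x4, takes a point from camera to tool coordinates, whose origin is the TCP and whose axes are the flange's). Camera axes: x right, y down, z forward; pixel columns grow to the right and rows downward; lengths in m; the calibration is good to about 2 mm. The wrist camera is an equidistant fisheye: a pixel r from the principal point sees the ray r / f radians off the axis. A picture is of the moment at which its call begins: read the wrist's pose just before it. camera_model takes no time and is no camera call.
- r.close_job(): hands the job in; it is judged then, once.
The state is a dict: "time": time; "joint_positions": joint angles; "joint_vel": joint speeds; "joint_torque": joint torques, N m; "ee_pos": TCP position; "eef_rot": TCP orientation; "ft_force": force on the tool from outside, world axes, zero at the start; "torque": the same for the moment, N m; "width": finger opening in m; "grip_force": force on a finger pad.
Only numpy, scipy, OpenCV 4.12 (cv2) and the standard library are available. Lean on these libraries where they do the work, as an engineer would, in place of code of your own. Each camera call takes 0.05 s, during which the arm holds its last target. There are 200 camera calls.

## Task

Hang up the scrubbing brush whose handle has a slot open at the side: lift it, slide the slot sideways over the pin of the drip stand between its two collars, and lower it so that it hangs freely and upright from the pin. Leave the other brush, which has a closed eye, standing where it is.

Things in the scene. Friction and masses are not known exactly. Their poses are not given: they have to be found in the camera images.
- slot_brush_mid (a point): Middle, 113 mm above the underside, of the brush to hang: 226 mm tall, 0.22 kg, standing on its bristles. z up, y across its width, x through the handle. Wood block 112 (y) x 42 (x) mm, top 48 mm up. Flat white handle 12 mm thick (x), 70 mm wide; its ribbed grip tab, 52 mm wide, is 57 to 113 mm above this point: pinch it across the 12 mm, 92 mm above this point.
- slot_brush_slot (a point): Same brush and axes: roof of the slot's pocket, on the centre line, 45 mm above the middle; hung, the pin's top rests here. The slot goes through the handle, open at its +y edge only (y +35 to -17 mm), 26 mm high, 16 to 42 mm below this point; the pocket above it narrows from 33 mm wide to 12 mm at this roof. The pin enters as the brush moves towards its own +y.
- pin_mid (a point): Middle of the bare pin of the fixed steel drip stand, on its axis, 190 mm above the sink floor. Pin 10 mm thick, level, along x; discs 36 mm across bound it: head at -x (robot side), collar at +x, 23 mm each way from here. y is level, across the pin; both sides open. Post 16 mm thick at x +66 mm, top 8 mm above the axis; round foot 116 mm wide, 10 mm high, centred under x +26 mm.
- eye_brush_mid (a point): Middle, 113 mm above the underside, of a second loose brush of the same size, materials and axes, whose handle has a closed eye (about 33 mm wide, 36 mm high) instead of the side slot, so it cannot go over the pin's head. It stays standing where it is.

How it is judged:
At the end, for the whole second after the job is handed in: The slotted brush hangs from the pin: pin axis in the slot's pocket, 30 to 44 mm above the brush's middle and within 15 mm of its centre line; brush within 35 mm of pin_mid along the pin and within 15 degrees of upright. The other brush stands within 30 mm of its start and 11 degrees of upright (z of pin_mid in the frame of slot_brush_mid between 0.03 and 0.044 m and y of pin_mid in the frame of slot_brush_mid between -0.015 and 0.015 m and x of slot_brush_mid in the frame of pin_mid between -0.035 and 0.035 m and angle between slot_brush_mid's own z axis and vertical below 0.26 rad and angle between eye_brush_mid's own z axis and vertical below 0.2 rad and distance of eye_brush_mid from where it was at the start of the episode below 0.03 m); the robot touches nothing.
It fails at once if the brush with the closed eye is knocked over or carried off (angle between eye_brush_mid's own z axis and vertical above 0.5 rad or distance of eye_brush_mid from where it was at the start of the episode above 0.06 m).
It also fails if it takes over 45 s, if anything falls off the work surface, if the arm or the gripper's body presses on something with over 40 N, if the wrist force passes 120 N, or if a joint passes its speed limit or range.

## Working session

There is one attempt and no reset: what is moved stays moved. The work goes in short steps, Python scripts to look and compute and a shell command to move; the robot and the scene stay as the last step left them, time stands still between calls to the robot, and variables do not carry over. Pictures are saved under pics/ and viewed, at most 10 in all, crops included, and the job is handed in when it is done.

```bash
mkdir -p pics; ls; python3 - <<'E'
from bench import sensors, vision, r
import cv2,numpy as np
np.set_printoptions(precision=4,suppress=True)
s=sensors.read_state();print(s['time'],s['ee_pos'],s['eef_rot'],s['width'])
for n in ("side","top","wrist"):
    im=vision.camera(n);cv2.imwrite(f"pics/a_{n}.png",im[:,:,::-1]);m=vision.camera_model(n);print(n,m)
E
```

```text
pics
0.0 [0.1839 0.5969 0.2218] [ 0.1488  0.9889 -0.0007 -0.0001] 0.08704879251800617
side {'vertical_fov': 55.31760050630409, 'cx': 326.90259531895725, 'cy': 202.71397088591786, 'camera_from_world': array([[ 0.8753, -0.4835,  0.0107, -0.5307],
       [-0.2369, -0.448 , -0.8621,  0.2528],
       [ 0.4216,  0.752 , -0.5066,  0.829 ],
       [ 0.    ,  0.    ,  0.    ,  1.    ]])}
top {'vertical_fov': 52.464699675523754, 'cx': 322.208875082902, 'cy': 192.38226242397886, 'camera_from_world': array([[-0.0102, -0.9999, -0.0018, -0.1308],
       [-0.9767,  0.0103, -0.2145,  0.5703],
       [ 0.2145, -0.0005, -0.9767,  0.9258],
       [ 0.    ,  0.    ,  0.    ,  1.    ]])}
wrist {'vertical_fov': 65.70646984690485, 'cx': 322.9854888412198, 'cy': 199.1223732248192, 'hand_eye': array([[-0.0001, -0.9534, -0.3016,  0.0842],
       [ 1.    ,  0.0001, -0.0006,  0.0007],
       [ 0.0006, -0.3016,  0.9534, -0.1624],
       [ 0.    ,  0.    ,  0.    ,  1.    ]])}
```

View pics/a_side.png

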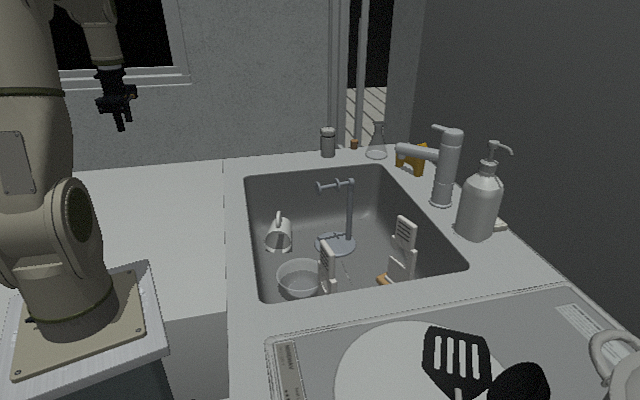

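View pics/a_top.png

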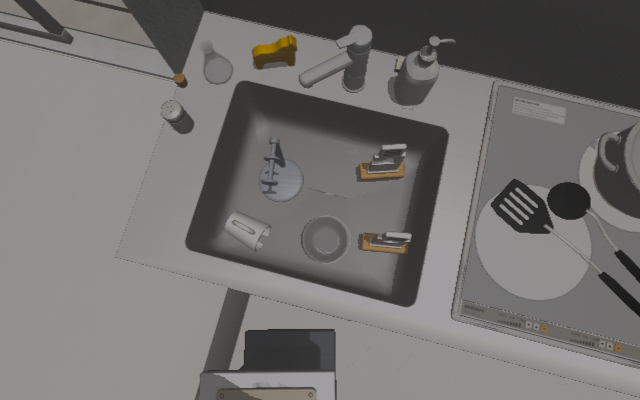

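The side view shows the sink with the stand at about (340,210) and handles at (327,265) and (403,240). The top view shows brushes at about (385,160) and (388,240), and the pin at about (270,165). I'll enlarge both.

```bash
python3 - <<'E'
import cv2
a=cv2.imread("pics/a_side.png")[165:315,255:455];cv2.imwrite("pics/b_side.png",cv2.convertScaleAbs(cv2.resize(a,(800,600),interpolation=cv2.INTER_CUBIC),alpha=1.3))
a=cv2.imread("pics/a_top.png")[125:265,240:426];cv2.imwrite("pics/b_top.png",cv2.convertScaleAbs(cv2.resize(a,None,fx=4,fy=4,interpolation=cv2.INTER_CUBIC),alpha=1.3))
E
```

```text
(no output)
```

View pics/b_side.png

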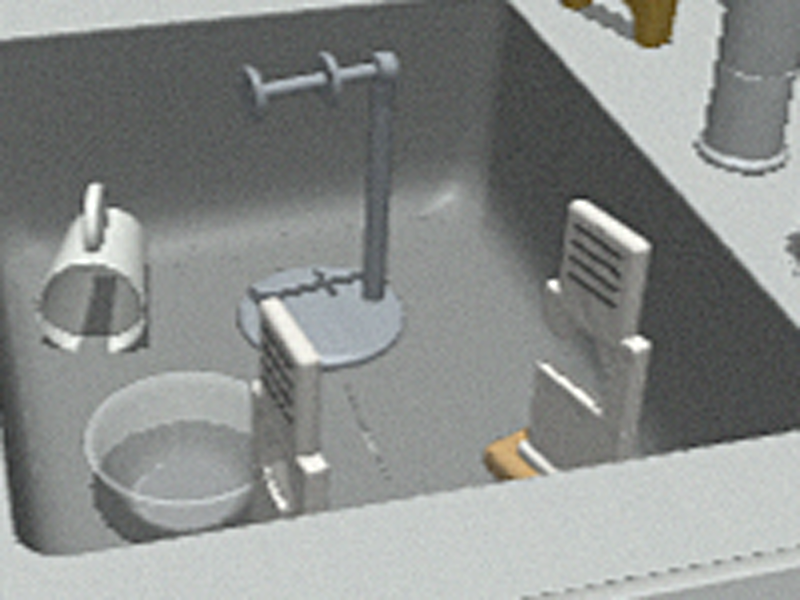

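View pics/b_top.png

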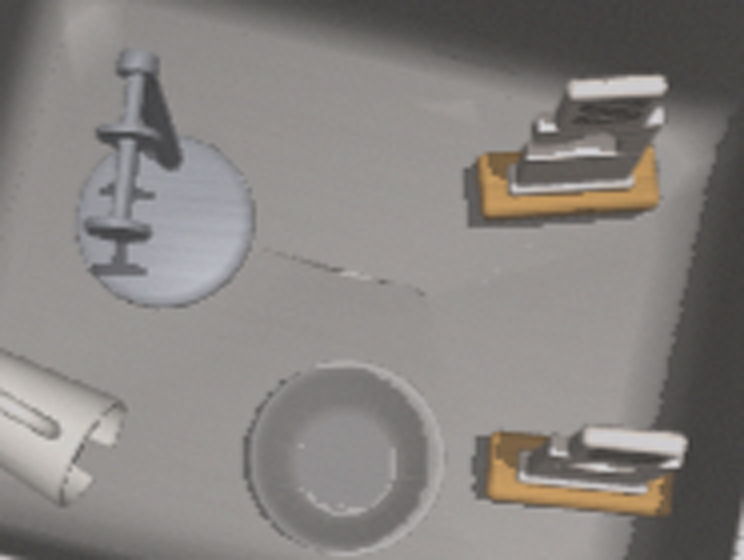

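Side crop: the far brush's left (+y) edge is open below the shoulder (~(548,330)), while the near brush's edge strip (258,380–470) is unbroken. So the far brush is the slotted one. Next I triangulate.

```bash
cat > h.py <<'E'
import numpy as np,cv2
from bench import vision
np.set_printoptions(precision=4,suppress=True)
def K(n):
    m=vision.camera_model(n);f=200/np.tan(np.radians(m['vertical_fov']/2))
    return np.array([[f,0,m['cx']],[0,f,m['cy']],[0,0,1]]),m['camera_from_world']
def proj(n,p):
    k,T=K(n);q=k@(T@np.r_[p,1])[:3];return q[:2]/q[2]
def tri(s,t):
    P=[k@T[:3] for k,T in (K('side'),K('top'))]
    X=cv2.triangulatePoints(P[0],P[1],np.array(s,float).reshape(2,1),np.array(t,float).reshape(2,1))[:,0]
    X=X[:3]/X[3]; return X,proj('side',X)-s,proj('top',X)-t
def onplane(n,uv,z):
    k,T=K(n);R,t=T[:3,:3],T[:3,3];c=-R.T@t;d=R.T@np.linalg.inv(k)@np.r_[uv,1]
    return c+d*(z-c[2])/d[2]
S=lambda u,v:np.array([(u+.5)/4-.5+255,(v+.5)/4-.5+165])
T=lambda u,v:np.array([(u+.5)/4-.5+240,(v+.5)/4-.5+125])
E
python3 - <<'E'
from h import *
for n,s,t in [('head',(255,87),(118,229)),('collar',(330,77),(125,132)),('far',(611,222),(617,87)),('near',(291,331),(634,440))]:
    print(n,*tri(S(*s),T(*t)))
z=tri(S(611,222),T(617,87))[0][2]
for a,b in [((570,87),(666,83)),((583,434),(686,438))]:
    p,q=onplane('top',T(*a),z),onplane('top',T(*b),z);d=p-q;print(p,q,np.linalg.norm(d),np.degrees(np.arctan2(-d[0],d[1])))
for a,b in [((480,215),(658,203)),((490,498),(668,513))]:
    p,q=onplane('top',T(*a),z-.18),onplane('top',T(*b),z-.18);d=p-q;print('blk',p,q,np.linalg.norm(d),np.degrees(np.arctan2(-d[0],d[1])))
E
```

```text
head [ 0.5639 -0.0258  0.1984] [-0.5791  0.118 ] [ 0.225 -0.575]
collar [ 0.6178 -0.0276  0.1933] [-0.2112  0.0496] [ 0.0881 -0.2102]
far [ 0.6286 -0.2858  0.2284] [-0.4128  0.1321] [ 0.1692 -0.3312]
near [ 0.4463 -0.2857  0.2256] [-0.2238  0.0452] [ 0.0662 -0.172 ]
[ 0.6282 -0.2612  0.2284] [ 0.6298 -0.3108  0.2284] 0.04965425310539622 1.8850459339426386
[ 0.4488 -0.2601  0.2284] [ 0.4464 -0.3107  0.2284] 0.05062852801734396 -2.8260206560504697
blk [ 0.6065 -0.23    0.0484] [ 0.613  -0.341   0.0484] 0.11115901170836016 3.365129427849447
blk [ 0.4318 -0.2308  0.0484] [ 0.4218 -0.3367  0.0484] 0.10643211611979643 -5.384891252309043
```

```bash
python3 -m crank '[[[0,0,-0.5],0.98],[[0,0,-0.5],0.98],[[0,0,-0.5],0.98],[[0,0,-0.5],0.98],[[0,0,-0.5],0.98],[[0,0,-0.5],0.98],[[0,0,-0.5],0.98],[[0,0,-0.5],0.98],[[0,0,-0.5],0.98]]' 1; python3 - <<'E'
from h import *
print('yaw pin',[onplane('top',T(*a),.19) for a in ((118,229),(125,132),(138,65))])
print('spout',tri((400,150),(303,80)))
E
```

```text
time: 1.27
ee_pos: [0.1839, 0.5972, 0.3577]
eef_rot: [0.694, 0.72, -0.0, 0.0]
ft_force: [-0.1, -0.2, -0.0]
width: 0.0873
grip_force: 0.0
yaw pin [array([ 0.5647, -0.0242,  0.19  ]), array([ 0.6184, -0.027 ,  0.19  ]), array([ 0.6563, -0.0334,  0.19  ])]
spout (array([ 0.7484, -0.101 ,  0.2878]), array([-0.2212,  0.0761]), array([ 0.1191, -0.2225]))
```

```bash
python3 -m crank '[[[-1,0.7,0],0],[[-1,0.7,0],0],[[-1,0.7,0],0],[[-1,0.7,0],0],[[-1,0.7,0],0],[[-1,0.7,0],0],[[-1,0.7,0],0],[[-1,0.7,0],0],[[-1,0.7,0],0],[[-1,0.7,0],0],[[-1,0.7,0],0],[[-1,0.7,0],0]]'; python3 -m crank '[[[-1,0.4,0],0],[[-1,0.4,0],0],[[-1,0.4,0],0],[[-1,0.4,0],0],[[-1,0.4,0],0],[[-1,0.4,0],0],[[-1,0.4,0],0],[[-1,0.4,0],0],[[-1,0.4,0],0],[[-1,0.4,0],0],[[-1,0.4,0],0],[[-1,0.4,0],0]]'
```

```text
time: 2.78
ee_pos: [0.4508, 0.2467, 0.3574]
eef_rot: [0.693, 0.721, -0.0, -0.0]
ft_force: [1.3, -0.4, 0.4]
width: 0.0871
grip_force: 0.0
time: 4.28
ee_pos: [0.6091, -0.1068, 0.3572]
eef_rot: [0.693, 0.721, -0.0, -0.0]
ft_force: [-0.1, 0.4, -0.1]
width: 0.0869
grip_force: 0.0
```

```bash
python3 -m crank '[[[-1,0.1,0],0],[[-1,0.1,0],0],[[-1,0.1,0],0],[[-1,0.1,0],0],[[-1,0.0,0],0],[[-0.9,0.0,0],0],[[0,0,0],0]]'; python3 - <<'E'
from h import *
from bench import sensors
s=sensors.read_state();print(s['ee_pos'],s['eef_rot'])
im=vision.camera('wrist')[:,:,::-1];cv2.imwrite('pics/w1.png',im)
E
```

```text
time: 5.15
ee_pos: [0.627, -0.2849, 0.3567]
eef_rot: [0.694, 0.72, -0.001, -0.0]
ft_force: [1.0, 0.4, -0.3]
width: 0.0872
grip_force: 0.0
[ 0.627  -0.2849  0.3567] [ 0.694   0.72   -0.0008 -0.0003]
```

View pics/w1.png

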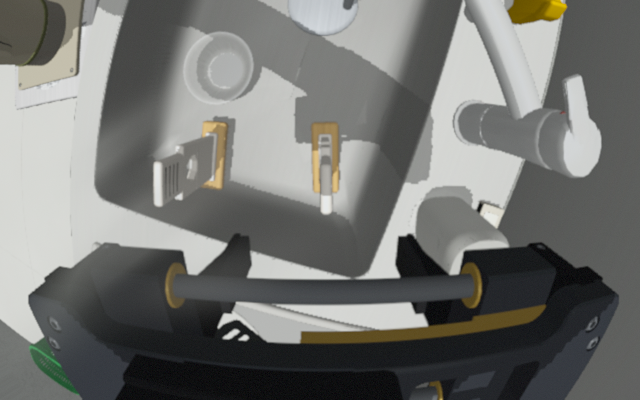

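The wrist view confirms it: the left brush has a closed eye at (192,165) and the right one is edge-on, with its tab top around (325,165–212). The faucet is clear to the right.

```bash
cat >> h.py <<'E'
from scipy.spatial.transform import Rotation as Ro
def wplane(uv,z,pos,q):
    m=vision.camera_model('wrist');f=200/np.tan(np.radians(m['vertical_fov']/2))
    d=np.array(uv,float)-[m['cx'],m['cy']];r=np.hypot(*d);th=r/f
    v=np.r_[d/r*np.sin(th),np.cos(th)];H=m['hand_eye'];R=Ro.from_quat(q).as_matrix()
    c=R@H[:3,3]+pos;v=R@H[:3,:3]@v
    return c+v*(z-c[2])/v[2]
E
python3 - <<'E'
from h import *
p,q=[.627,-.2849,.3567],[.694,.72,-.0008,-.0003]
for uv,z in [((326,212),.226),((324.5,190),.226),((325,201),.226),((312,123),.048),((340,123),.048),((340,191),.048),((314,191),.048)]: print(uv,wplane(uv,z,p,q))
im=cv2.imread('pics/w1.png')[110:225,280:370];cv2.imwrite('pics/w1c.png',cv2.resize(im,None,fx=5,fy=5,interpolation=cv2.INTER_CUBIC))
E
```

```text
(326, 212) [ 0.63   -0.3071  0.226 ]
(324.5, 190) [ 0.6276 -0.2841  0.226 ]
(325, 201) [ 0.6285 -0.2955  0.226 ]
(312, 123) [ 0.6072 -0.2303  0.048 ]
(340, 123) [ 0.6494 -0.2287  0.048 ]
(340, 191) [ 0.6546 -0.3356  0.048 ]
(314, 191) [ 0.6135 -0.3372  0.048 ]
```

View pics/w1c.png

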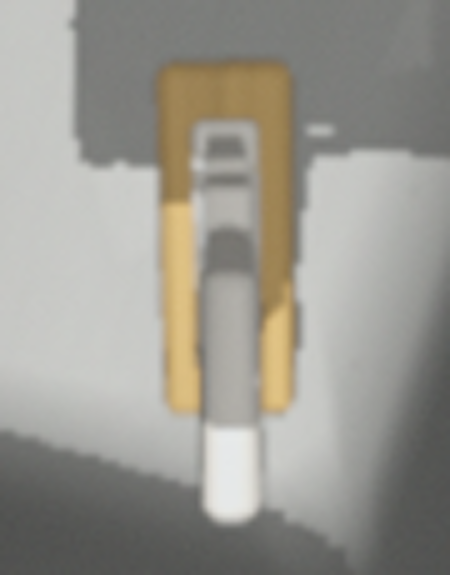

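```bash
python3 - <<'E'
from h import *
print('pump',tri((489,146),(433,43)));print('shoulder',tri((486,178),(424,60)))
print('rim corner',tri((467,268),(415,305)))
p,q=[.627,-.2849,.3567],[.694,.72,-.0008,-.0003]
for z in (.15,.2,.26,.3): print(z,onplane('top',(397,90),z),wplane((415,205),z,p,q))
E
```

```text
pump (array([ 0.7648, -0.3335,  0.3804]), array([ 1.7888, -0.8915]), array([-1.0354,  1.5188]))
shoulder (array([ 0.7734, -0.3358,  0.312 ]), array([ 0.782 , -0.3628]), array([-0.4186,  0.6395]))
rim corner (array([ 0.4189, -0.4217,  0.3179]), array([-108.8631,  -15.7723]), array([ 71.8235, -61.6101]))
0.15 [ 0.7929 -0.3141  0.15  ] [ 0.7466 -0.3213  0.15  ]
0.2 [ 0.768  -0.3039  0.2   ] [ 0.73   -0.3049  0.2   ]
0.26 [ 0.7382 -0.2917  0.26  ] [ 0.7099 -0.2853  0.26  ]
0.3 [ 0.7183 -0.2836  0.3   ] [ 0.6966 -0.2722  0.3   ]
```

```bash
python3 -m crank '[[[0.2,0.08,0.5],-0.12],[[0,0,0.8],0],[[0,0,0.8],0],[[0,0,0.7],0],[[0,0,0.6],0],[[0,0,0.5],0],[[0,0,0],0]]' 1; python3 - <<'E'
from h import *
from bench import sensors
s=sensors.read_state();print(s['ee_pos'],s['eef_rot'],s['ft_force'])
im=vision.camera('wrist')[:,:,::-1];cv2.imwrite('pics/w2.png',im)
E
```

```text
time: 6.08
ee_pos: [0.6299, -0.2755, 0.2393]
eef_rot: [0.686, 0.727, -0.0, -0.001]
ft_force: [0.4, 0.4, -0.0]
width: 0.0875
grip_force: 0.0
[ 0.6299 -0.2755  0.2393] [ 0.6863  0.7273 -0.0002 -0.0009] [ 0.3776  0.3628 -0.0173]
```

View pics/w2.png

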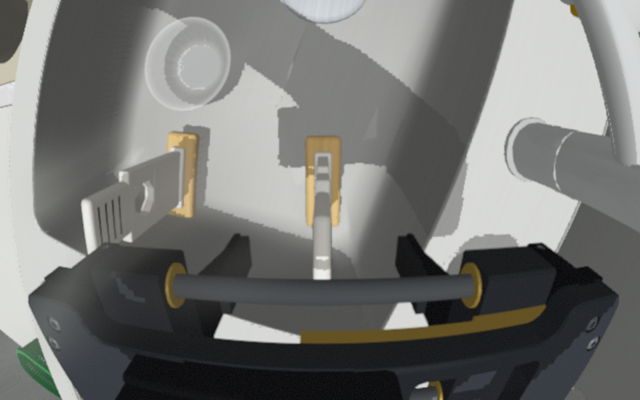

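The tab at (322,265) is centred between the fingertips (240 and 408). The bottle is just beyond the right finger, so I go down slowly and watch the force.

```bash
python3 -m crank '[[[0,0,0.5],0],[[0,0,0.5],0],[[0,0,0.4],0],[[0,0,0.3],0],[[0,0,0],0]]' 1; 
```

```text
time: 6.75
ee_pos: [0.6298, -0.2761, 0.1887]
eef_rot: [0.687, 0.727, -0.0, -0.001]
ft_force: [-0.6, -0.4, 0.4]
width: 0.087
grip_force: 0.0
```

```bash
python3 -m crank '[[[0,0,0],0],[[0,0,0],0],[[0,0,0],0],[[0,0,0],0],[[0,0,0],0],[[0,0,0],0],[[0,0,0],0],[[0,0,0],0]]' 0 35; python3 -m crank '[[[0,0,-0.3],0],[[0,0,-0.5],0],[[0,0,-0.6],0],[[0,0,-0.6],0],[[0,0,0],0]]'; 
```

```text
time: 7.75
ee_pos: [0.6301, -0.2763, 0.1895]
eef_rot: [0.687, 0.727, 0.0, -0.0]
ft_force: [0.2, 0.4, 0.0]
width: 0.0149
grip_force: 0.0
time: 8.38
ee_pos: [0.6308, -0.2769, 0.2518]
eef_rot: [0.687, 0.727, 0.001, 0.002]
ft_force: [0.4, -0.8, -2.0]
width: 0.0118
grip_force: 35.0
```

```bash
python3 -m crank '[[[0,-0.4,0],0.35],[[0,-0.4,0],0.35],[[0.5,-0.4,0],0],[[0.9,-0.4,0],0],[[0.9,0,0],0],[[0.9,0,0],0],[[0.9,0,0],0],[[0.7,0,0],0],[[0.4,0,0],0],[[0,0,0],0],[[0,0,0],0]]'; python3 - <<'E'
from h import *
a=vision.camera('side')[:,:,::-1];b=vision.camera('top')[:,:,::-1]
cv2.imwrite('pics/c_s.png',a);cv2.imwrite('pics/c_t.png',b)
r=lambda i:cv2.resize(i,(400,600),interpolation=cv2.INTER_CUBIC)
cv2.imwrite('pics/c.png',cv2.convertScaleAbs(np.hstack([r(a[150:300,295:395]),r(b[120:270,250:350])]),alpha=1.4))
E
```

```text
time: 9.75
ee_pos: [0.5882, -0.1215, 0.2495]
eef_rot: [0.722, 0.692, -0.0, 0.0]
ft_force: [-1.1, 0.9, -1.9]
width: 0.0117
grip_force: 35.0
```

View pics/c.png

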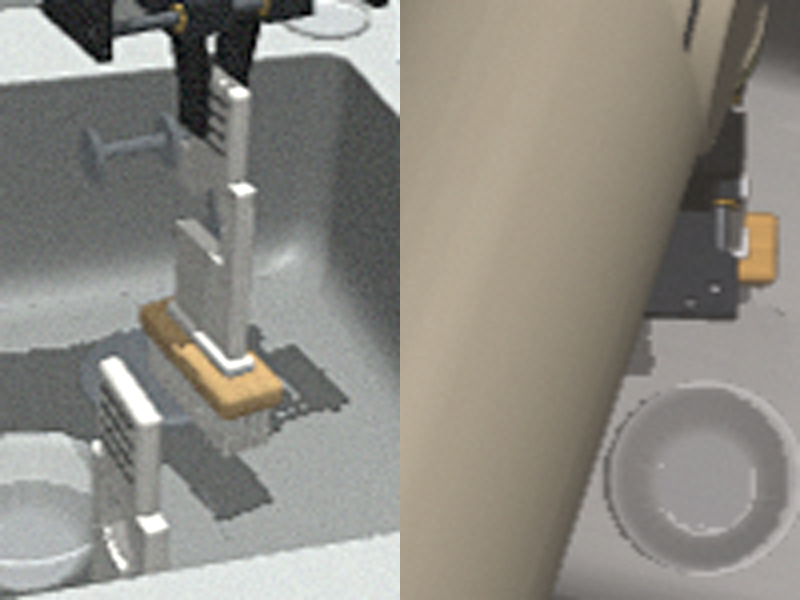

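The slotted brush hangs plumb in the grip with the slot facing the pin. Next I check its height by projecting the model onto the side-view features: tab corner at crop (236,92), shoulder at (243,188).

```bash
python3 - <<'E'
from h import *
c=np.array([.588,-.128,0]);a=np.radians(-2.5);R=np.array([[np.cos(a),-np.sin(a),0],[np.sin(a),np.cos(a),0],[0,0,1]])
f=lambda n,u,v,u0,v0:((u-u0)*4-.0,(v-v0)*4)
for U in (.054,.060,.066):
    print(U,[np.round(f('side',*proj('side',c+R@np.array([x,y,z+U])),295,150)) for x,y,z in [(0,-.026,.226),(0,-.035,.17),(-.006,.0175,.116),(-.006,.035,.116),(-.021,-.056,.048),(.021,-.056,.048)]])
for x in (-.023,.023):
    for yw in (-2,-5):
        b=np.radians(yw);print('disc',x,yw,f('s',*proj('side',np.array([.590+x*np.cos(b),-.026+x*np.sin(b),.19])),295,150))
E
```

```text
0.054 [array([240., 102.]), array([243., 200.]), array([186., 241.]), array([172., 227.]), array([220., 408.]), array([282., 388.])]
0.06 [array([241.,  92.]), array([244., 190.]), array([186., 232.]), array([172., 218.]), array([220., 399.]), array([283., 380.])]
0.066 [array([241.,  81.]), array([245., 181.]), array([186., 223.]), array([172., 210.]), array([221., 391.]), array([284., 372.])]
disc -0.023 -2 (np.float64(95.22239998585746), np.float64(156.3866459566558))
disc -0.023 -5 (np.float64(94.42708280523857), np.float64(155.55049253822165))
disc 0.023 -2 (np.float64(160.30076558344444), np.float64(141.41620566059396))
disc 0.023 -5 (np.float64(161.14542634005352), np.float64(142.2238781917864))
```

```bash
python3 -m crank '[[[0.4,0,-0.03],0],[[0.5,0,0],0],[[0.5,0,0],0],[[0.5,0,0],0],[[0.5,0,0],0],[[0.4,0,0],0],[[0.4,0,0],0],[[0.2,0,0],0],[[0,0,0],0],[[0,0,0],0]]'; python3 - <<'E'
from h import *
a=vision.camera('side')[:,:,::-1]
cv2.imwrite('pics/d.png',cv2.convertScaleAbs(cv2.resize(a[150:290,270:400],None,fx=4,fy=4,interpolation=cv2.INTER_CUBIC),alpha=1.4))
E
```

```text
time: 11.1
ee_pos: [0.5926, -0.019, 0.2505]
eef_rot: [0.722, 0.692, -0.0, 0.0]
ft_force: [-0.3, 0.1, -1.8]
width: 0.0117
grip_force: 35.0
```

View pics/d.png

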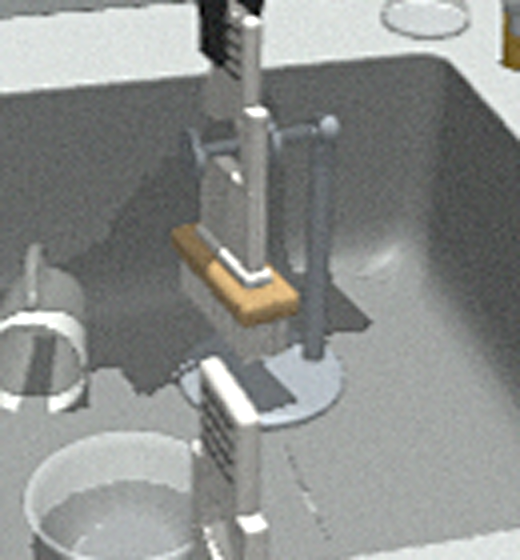

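The pin runs through the slot between the discs at (195,150) and (275,140), with no contact force. Now I lower it.

```bash
python3 -m crank '[[[0,0,0.2],0],[[0,0,0.2],0],[[0,0,0.2],0],[[0,0,0.1],0],[[0,0,0],0],[[0,0,0],0]]'
```

```text
time: 11.9
ee_pos: [0.5927, -0.0184, 0.2296]
eef_rot: [0.721, 0.693, 0.0, 0.0]
ft_force: [0.0, -0.3, -0.9]
width: 0.012
grip_force: 35.0
```

```bash
python3 -m crank '[[[0,0,0.07],0],[[0,0,0],0],[[0,0,0],0]]';python3 -m crank '[[[0,0,0.06],0],[[0,0,0],0],[[0,0,0],0]]'
```

```text
time: 12.28
ee_pos: [0.5928, -0.0184, 0.2276]
eef_rot: [0.721, 0.693, 0.0, 0.0]
ft_force: [-0.5, 0.2, 0.9]
width: 0.0117
grip_force: 35.0
time: 12.65
ee_pos: [0.593, -0.0183, 0.2273]
eef_rot: [0.721, 0.693, 0.001, 0.0]
ft_force: [-5.6, 1.8, 13.1]
width: 0.0117
grip_force: 35.0
```

```bash
python3 -m crank '[[[0,0,-0.06],0],[[0,0,0],0]]'; python3 -m crank '[[[0,0,0],0],[[0,0,0],0],[[0,0,0],0],[[0,0,0],0]]' 0.6; python3 -m crank '[[[0,0,-0.2],0],[[0,0,-0.5],0],[[0,0,-0.8],0],[[0,0,-0.8],0],[[0,0,-0.8],0],[[0,0,-0.8],0],[[0,0,0],0],[[0,0,0],0],[[0,0,0],0],[[0,0,0],0],[[0,0,0],0],[[0,0,0],0]]'; python3 - <<'E'
from h import *
a=vision.camera('side')[:,:,::-1]
cv2.imwrite('pics/e.png',cv2.convertScaleAbs(cv2.resize(a[130:290,270:420],None,fx=3.7,fy=3.7,interpolation=cv2.INTER_CUBIC),alpha=1.4))
E
```

```text
time: 12.9
ee_pos: [0.5927, -0.0183, 0.2275]
eef_rot: [0.721, 0.693, 0.0, 0.0]
ft_force: [-0.6, -0.5, 3.2]
width: 0.0114
grip_force: 35.0
time: 13.4
ee_pos: [0.5925, -0.0183, 0.2272]
eef_rot: [0.721, 0.693, -0.0, -0.0]
ft_force: [0.6, 0.2, 0.0]
width: 0.0441
grip_force: 0.0
time: 14.9
ee_pos: [0.5926, -0.0184, 0.3442]
eef_rot: [0.721, 0.693, -0.0, -0.0]
ft_force: [-0.3, -0.3, -0.3]
width: 0.0522
grip_force: 0.0
```

View pics/e.png

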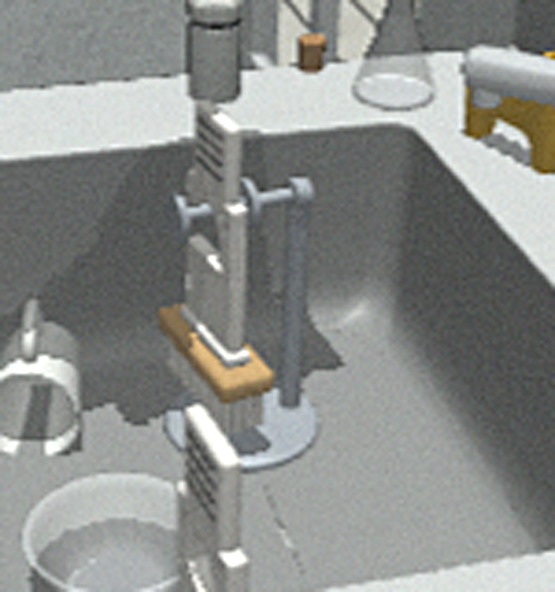

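The brush hangs upright on the pin between the discs and the gripper is clear. I'll check that it's still and then hand in.

```bash
python3 -m crank '[[[0,0,0],0],[[0,0,0],0],[[0,0,0],0],[[0,0,0],0],[[0,0,0],0],[[0,0,0],0],[[0,0,0],0],[[0,0,0],0],[[0,0,0],0],[[0,0,0],0],[[0,0,0],0],[[0,0,0],0]]' >/dev/null; python3 - <<'E'
from h import *
from bench import r
g=[]
for i in range(9): g.append(vision.camera('side')[150:250,310:350].astype(float).mean(2))
print([round(np.abs(x-g[0]).mean(),2) for x in g[1:]])
print(r.close_job())
E
```

```text
[np.float64(2.84), np.float64(2.81), np.float64(2.86), np.float64(2.78), np.float64(2.79), np.float64(2.77), np.float64(2.8), np.float64(2.7)]
the job is handed in; nothing more can be done
None
```

The slotted brush is hanging upright and still from the pin between its two collars, the eye brush was left standing where it was, and the job was handed in at about 17 s with the gripper clear; the hand-in returned no verdict.

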